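Jam and tighten the bench clamp on two boards

TASK

Clamp the two stacked boards in the red bench clamp. First slide its jaw down the bar by pressing gently on the yellow-topped pad near the bar, until the foot bears on the boards and the arm tips up and stays jammed when you let go; only then wind the crank by its orange knob clockwise, seen from above, through its free play until it is firmly tight by feel, without crushing the wood. Do not disturb the boards, glue bottle, tape roll or pen, and let go of the clamp at the end.

Things in the scene. Friction and masses are not known exactly. Their poses are not given: they have to be found in the camera images.
- push_pad_top (a point): Centre of the yellow top of the small black pad (24 x 22 mm) on the red jaw arm, where the jaw is to be pushed down; 50 mm from the middle of the upright bar. Its x axis points along the arm towards the bar, z up (tilts with the arm). The bar (22 x 10 mm) has its top 183 mm above the bench, about 68 mm above the pad once the jaw is jammed. Pressing it with more than 45 N bends the clamp.
- jaw (a joint): How far the jaw has slid down the bar (m), 0 = topmost; differs at the start, and the way to the boards is 20 to 50 mm. It stays where it is left. On the pad it slides down under about 3 N; once the foot has met the wood, 12 to 20 N on the pad tips the arm and jams it.
- jaw_arm (a joint): Tilt of the jaw arm (rad): 0 = level (hanging free), growing as its outer end is lifted. Its play on the bar is used up and it is jammed from about 0.05 (3 degrees), going to 0.065 when tight. It only tips when the pad is pressed while the foot bears on the wood, not when the outer end or the crank is pressed down.
- foot_tip (a point): Centre of the underside of the steel foot (30 mm disc) at the lower end of the screw, which presses on the upper board. z up.
- foot: The same steel foot, origin at the centre of its underside; turns with the screw. Once the jaw is jammed, each radian of screw adds 25 to 35 N on the wood. Push at the knob along its circle: about 2 N where the free play ends, 5 to 6 N when firmly tight (about 50 N on the wood), over 7.5 N is too tight.
- push_pad: The black, yellow-topped pad on the arm; origin 10 mm under its top.
- upper_board_center (a point): Centre of the pale upper board, 100 x 150 x 22 mm, lying loose on the lower one, under the foot.
- lower_board_center (a point): Centre of the dark lower board, 100 x 150 x 22 mm, lying loose on the clamp's 12 mm base plate.
- upper_board: The pale upper board; origin at the centre of its underside.
- glue: White squeeze bottle with black pointed cap, 50 mm across, 141 mm tall, standing at one side of the clamp; leave alone. Origin at its underside.
- tape: Roll of yellow masking tape lying flat, 100 mm across, 25 mm high, on the other side of the clamp; leave alone. Origin at its underside.
- pen: Black and white marker pen, 134 mm long, lying on the bench; leave alone. Origin at its underside.
- knob_center (a point): Centre of the orange crank knob, an upright grip 21 mm wide and 45 mm tall, 45 mm out from the screw's axis; grasp it from above and lead it round. It spins freely on its pin and floats 6 mm up or down against a weak spring. The crank bar's top is 29 mm below this point. Its starting direction differs, always to the right or on the robot's side of the arm's end.
- crank_axis (a point): Point on the upright axis of crank and screw, level with the knob's centre, at the outer end of the arm, 130 mm from the middle of the bar. Its x axis points to the knob, z up along the screw (within 4 degrees). The crank first turns through free play of up to 1.3 rad (hardly any force), then turns the screw: 10 mm a turn, clockwise from above lowers the foot. It stays where it is left.
Mind the look-alikes: they are no part of the job. What is meant by the upper_board is not pink or turquoise, and is the smaller of those in its own colour.

How it is judged (in metres and radians):
On the way, in this order (a step that is already met when the one before it is completed fails the run):
1. the jaw has been slid down until its arm is tipped up and jammed, the foot resting on the upper board but not yet screwed tight, and nothing pressing on the pad (value of joint jaw_arm above 0.04 rad and contact force between foot and upper_board between 3 and 25 N and contact force between anything else and push_pad below 0.5 N), for 0.2 s.
2. the crank has been wound until the foot presses the boards with more than 30 N (contact force between foot and upper_board above 30 N), for 0.2 s.
At the end, for the whole second after the job is handed in: The foot presses on the upper board with 30 to 80 N by itself, the arm is jammed (tilt over 0.04 rad), and both boards lie within 8 mm of where they started (contact force between foot and upper_board between 30 and 80 N and value of joint jaw_arm above 0.04 rad and distance of each of upper_board_center, lower_board_center from where it was at the start of the episode below 0.008 m); the robot touches nothing.
It fails at once if the wood is crushed: the foot presses with more than 100 N (contact force between foot and upper_board above 100 N).
It fails at once if the pad is pressed with more than 45 N (contact force between anything else and push_pad above 45 N).
It fails at once if the glue bottle is moved by more than 20 mm (distance of glue from where it was at the start of the episode above 0.02 m).
It fails at once if the tape roll is moved by more than 20 mm (distance of tape from where it was at the start of the episode above 0.02 m).
It fails at once if the pen is moved by more than 20 mm (distance of pen from where it was at the start of the episode above 0.02 m).
It also fails if it takes over 58 s, if anything falls off the work surface, if the arm or the gripper's body presses on something with over 40 N, if the wrist force passes 120 N, or if a joint passes its speed limit or range.

ROBOT

A 6-joint arm with a two-finger parallel gripper is mounted at the origin on a cart in front of the work surface, level with it; the furniture and walls round the work are solid. World frame = base frame: x ahead of the robot, y to its left, z up, the work surface at z = 0. Lengths are in mm, angles in rad, forces in N, time in s.
With the tool pointing down it reaches from about 275 to 1000 mm from the base axis. Payload 8.4 kg.
Tool frame: the origin (TCP) lies at the very end of the fingers, on their centre line; the grasp point (between the pads) lies 19 mm behind it (r.tcp_to_grasp is the distance from the TCP to the grasp point, in mm); z points along the fingers, y is the line along which they close (so a half turn about z gives the same grasp; the last joint's range is limited). The gripper opens to 85 mm and grips with 20 to 120 N. Pads are 22 mm wide; open, the fingers measure 114 mm over their backs; the gripper's body (76 mm by 85 mm) begins 54 mm behind the grasp point. The pads swing forward as they close: fully open they stand 13 mm farther back than shut.
Start: joints at [-1.281, 0.353, 1.633, -0, 1.155, -0.002], TCP at [179.796, -598.583, 231.281] pointing down, gripper open.
Joint ranges: [-2.63, 2.63], [-0.92, 2.1], [0.06, 2.66], [-1.3, 4.44], [0, 2.69], [-3.02, 3.02]. Speed limits (rad/s): [2.22, 2.22, 2.79, 3.14, 3.14, 3.14].

INTERFACE

Orientations are given as [roll, pitch, yaw] about the fixed x, y, z axes, in that order (R = Rz(yaw) Ry(pitch) Rx(roll)).
In Python, from rig import r gives the robot as it stands. The module is installed in compiled form; this text tells all that it offers.
- The arm moves only by the tool play_rows, never from a script. Its argument "rows" is a list of rows, each an object with "dp": the shift along the tool's x, y, z in units of 40 mm (1.0 is 40 mm), a list of three; "turn": the turn, a rotation vector about the tool's x, y, z in units of 6 degrees (1.0 is 6 degrees), a list of three; "fingers": the closure, from 0 (fully open) to 1 (shut). In form: [{"dp": [tx, ty, tz], "turn": [wx, wy, wz], "fingers": fingers}, ...]. A call has 1 to 5 rows; each row shifts and turns the commanded pose from where the row before left it, along the tool's axes as they then stand; what a row does not reach is not made up. A row lasts 1/12 s, in which the tool goes at most 41.7 mm and 7.16 degrees, less where a joint would pass 70% of its speed; a pose out of reach is approached as far as the arm can. A call is refused whole if a number of a shift passes 1 or a number of a turn 1, either way. A call with a gripper value outside its range is refused whole. The fingers move at their own pace and stop on an object; "force" is the grip in N (left out, the last holds). Time passes only in rows, so rows that do not move let the fingers close. It gives the time, the measured TCP pose, the force, the opening and the grip force at its end, in the units of the state.
- r.sense(): the state, without advancing time (a new reading comes with each control period).
- r.grab_frame(name): name is "scene" or "top"; returns a dict with "pixels" (384x512x3 uint8, red, green, blue), "fx", "fy", "cx", "cy" (pixels), "pose" (4x4, takes a point from camera to world coordinates). Camera axes: x right, y down, z forward; pixel columns grow to the right and rows downward; lengths in mm; the calibration is good to about 2 mm. A picture is of the moment at which its call begins. There is no depth.
- r.sign_off(): hands the job in; it is judged then, once.
The state is a dict: "clock": time; "qpos": joint angles; "qvel": joint speeds; "joint_efforts": joint torques, N m; "eef_pos": TCP position; "tcp_rot": TCP orientation; "contact_force": force on the tool from outside, world axes, zero at the start; "wrist_torque": the same for the moment, N m; "opening": opening from 0.0 (shut) to 1.0 (fully open); "grasp_force": force on a finger pad.
Only numpy, scipy, OpenCV 4.12 (cv2) and the standard library are available. Lean on these libraries where they do the work, as an engineer would, in place of code of your own. Each camera call takes 0.05 s, during which the arm holds its last target. There are 200 camera calls.

## Working session

There is one attempt and no reset: what is moved stays moved. The work goes in short steps, Python scripts to look and compute and a tool call to move; the robot and the scene stay as the last step left them, time stands still between calls to the robot, and variables do not carry over. Pictures are saved under pics/ and viewed, at most 10 in all, crops included, and the job is handed in when it is done.

Besides the shell and the picture viewer there is one more tool, called after "Call:" by a JSON object that holds its "fn" and its "kwargs", one argument or row to a line. play_rows: Moves the arm, as the interface text tells. Its arguments: {"type":"object","properties":{"rows":{"type":"array"},"force":{"type":"number"}},"required":["rows"]}

```bash
mkdir -p pics
python3 - <<'E'
from rig import r
import cv2,numpy as np
for n in("scene","top"):
    f=r.grab_frame(n); cv2.imwrite(f"pics/{n}0.png",cv2.resize(f["pixels"][:,:,::-1],(800,600),interpolation=cv2.INTER_CUBIC))
    print(n,f["fx"],f["fy"],f["cx"],f["cy"]);print(np.round(f["pose"],3).tolist())
    np.save(f"pics/{n}0.npy",f["pixels"])
print(r.sense())
E
```

```text
scene 367.42406869504714 367.42406869504714 255.27017742812043 191.41719827975143
[[-0.909, -0.29, 0.299, 174.719], [-0.416, 0.666, -0.619, 875.487], [-0.02, -0.688, -0.726, 977.678], [0.0, 0.0, 0.0, 1.0]]
top 484.80314510603426 484.80314510603426 257.38687073496766 184.31769984474133
[[-0.024, -0.995, 0.098, 354.261], [-1.0, 0.026, 0.013, 139.532], [-0.015, -0.097, -0.995, 1991.002], [0.0, 0.0, 0.0, 1.0]]
{'clock': 0.1, 'qpos': array([-1.28139981e+00,  3.53605695e-01,  1.63406747e+00,  5.51556076e-06,
        1.15521028e+00, -2.38557590e-03]), 'qvel': array([-0.00069112, -0.00174971, -0.00185103,  0.00059337, -0.00104891,
        0.00072385]), 'joint_efforts': array([-2.61618720e-05, -6.06357694e+01, -3.42820323e+01,  9.49580749e-05,
        4.02772363e-03,  5.22775849e-06]), 'eef_pos': array([ 179.67266159, -598.16080342,  230.61671827]), 'tcp_rot': array([-3.14030187e+00, -8.12247846e-06,  2.91779854e-01]), 'contact_force': array([-0.31391044, -0.31347975, -0.51262436]), 'wrist_torque': array([-0.00808953, -0.03697075, -0.01909095]), 'grasp_force': 0.0, 'opening': 0.9983943869176811}
```

View pics/scene0.png

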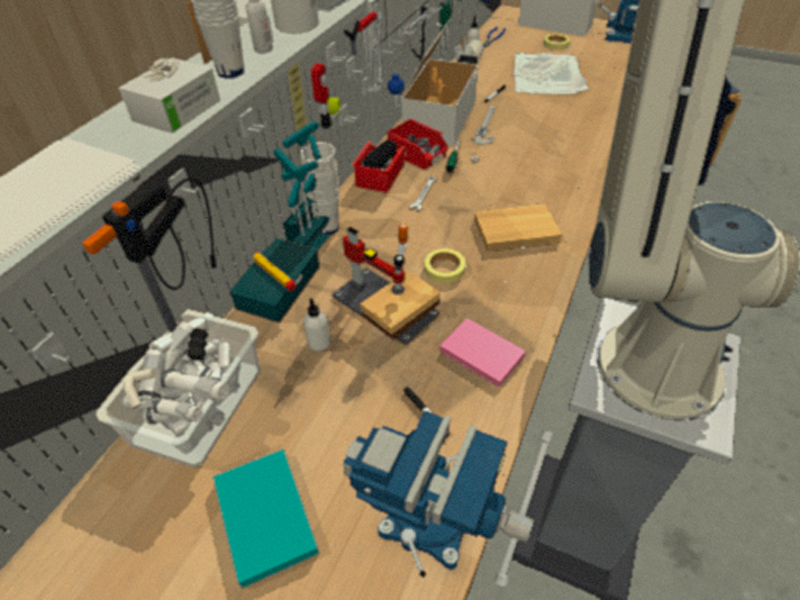

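View pics/top0.png

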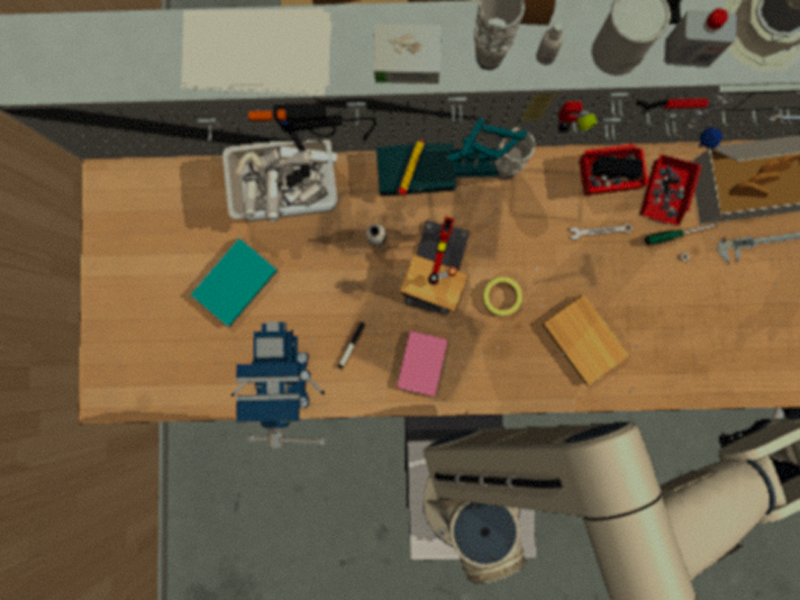

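The clamp is around scene (375,265) and top (441,255). The glue is at top (376,233), the tape at (503,296) and the pen at (352,345). I'll enlarge the clamp in both views.

Run:
```python
import cv2,numpy as np
s=np.load("pics/scene0.npy")[135:225,195:315,::-1];t=np.load("pics/top0.npy")[130:205,250:350,::-1]
cv2.imwrite("pics/sc.png",cv2.resize(s,(792,594),interpolation=cv2.INTER_CUBIC))
cv2.imwrite("pics/tc.png",cv2.resize(t,(800,600),interpolation=cv2.INTER_CUBIC))
```

```text
(no output)
```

View pics/sc.png

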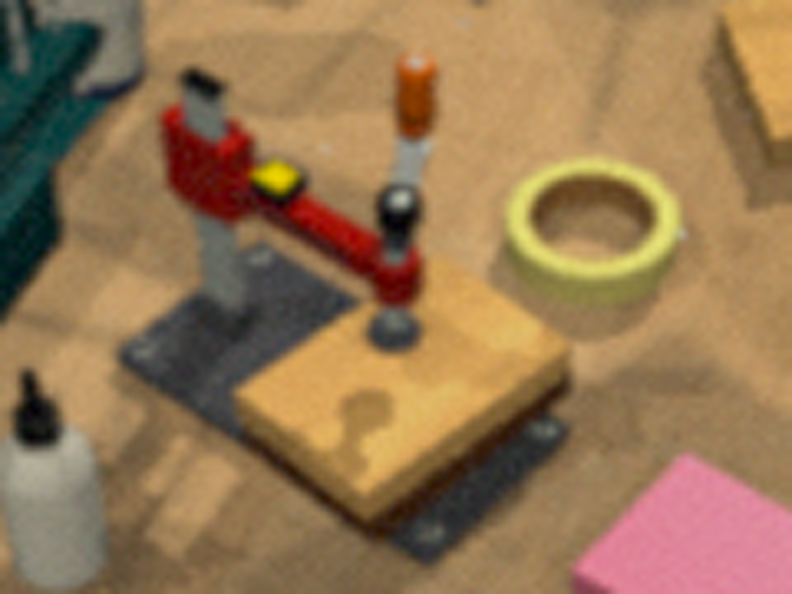

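View pics/tc.png

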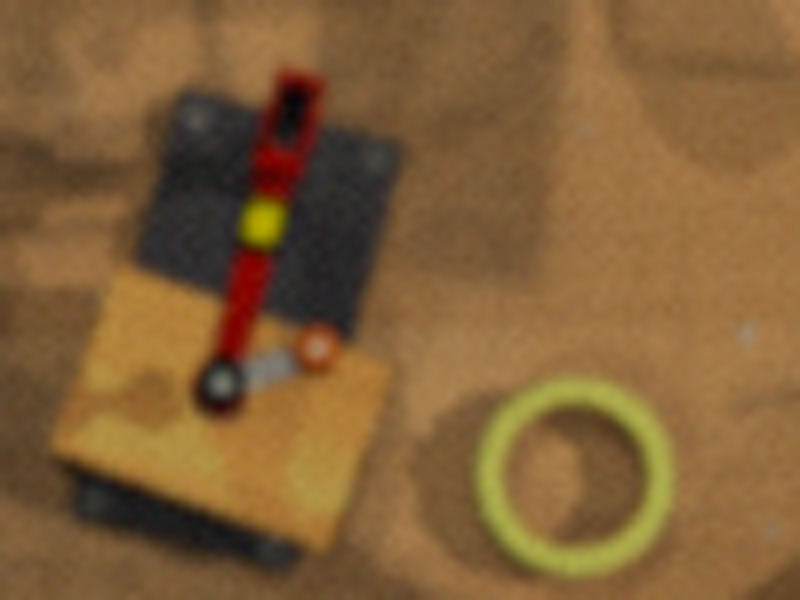

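The crops show, with scene crop pixels first and top crop pixels second:
- **Pad:** (278,177) and (264,224).
- **Knob top:** (416,62) and (316,345).
- **Hub cap:** (400,198) and (220,383).
- **Bar top:** (203,80) and (293,106).
- **Tape centre:** top (575,475).

I'll triangulate from these.

```bash
cat > h.py <<'E'
from rig import r
import numpy as np, cv2
def ray(f,u,v):
    P=np.array(f["pose"]);d=P[:3,:3]@[(u-f["cx"])/f["fx"],(v-f["cy"])/f["fy"],1]
    return P[:3,3],d/np.linalg.norm(d)
def tri(fs,ft,a,b):
    (o1,d1),(o2,d2)=ray(fs,*a),ray(ft,*b)
    s=np.linalg.lstsq(np.c_[d1,-d2],o2-o1,rcond=None)[0]
    p,q=o1+s[0]*d1,o2+s[1]*d2
    return (p+q)/2,np.linalg.norm(p-q)
def atz(f,a,z):
    o,d=ray(f,*a);return o+d*(z-o[2])/d[2]
E
python3 - <<'E'
from h import *
fs,ft=r.grab_frame("scene"),r.grab_frame("top")
S=lambda x,y:((x+.5)/6.6-.5+195,(y+.5)/6.6-.5+135)
T=lambda x,y:((x+.5)/8-.5+250,(y+.5)/8-.5+130)
for n,a,b in[("pad",(278,177),(264,224)),("knobtop",(416,64),(316,345)),("hub",(400,198),(220,383)),("bar",(203,80),(293,106)),("gluetip",(28,378),None)]:
    if b: p,e=tri(fs,ft,S(*a),T(*b));print(n,p.round(1),e.round(1),atz(ft,T(*b),183).round(1))
print("gluetip",atz(fs,S(28,378),141).round(1),"tape",atz(ft,T(575,475),25).round(1), "board corners",[atz(ft,T(*c),56).round(0).tolist() for c in[(52,455),(128,268),(390,370),(320,552)]])
print(r.sense()["qpos"])
E
```

```text
pad [635.2  63.2 145.3] 1.9 [630.3  65.1 183. ]
knobtop [565.4  44.3 228. ] 3.3 [572.4  42.4 183. ]
hub [554.8  87.4 180.2] 2.5 [555.6  87.9 183. ]
bar [684.3  48.9 182.7] 4.3 [686.2  49.8 183. ]
gluetip [682.1 234.2 141. ] tape [521.5 -95.4  25. ] board corners [[536.0, 169.0, 56.0], [629.0, 129.0, 56.0], [574.0, -1.0, 56.0], [484.0, 37.0, 56.0]]
[-1.28140653e+00  3.53409672e-01  1.63385361e+00 -2.58637162e-06
  1.15521599e+00 -2.39376003e-03]
```

Call:
{"fn": "play_rows", "kwargs": {
  "rows": [
    {"dp":[0,0,-0.4],"turn":[0,0,1],"fingers":1},
    {"dp":[0,0,-0.4],"turn":[0,0,1],"fingers":1},
    {"dp":[0,0,-0.4],"turn":[0,0,1],"fingers":1},
    {"dp":[0,0,-0.4],"turn":[0,0,1],"fingers":1},
    {"dp":[0,0,-0.4],"turn":[0,0,1],"fingers":1}
  ],
  "force": 30
}}

```text
clock: 0.62
eef_pos: [179.7, -598.4, 311.8]
tcp_rot: [-3.141, 0.0, -0.237]
contact_force: [1.0, -0.8, 0.6]
opening: 0.303
grasp_force: 0.0
```

Call:
{"fn": "play_rows", "kwargs": {
  "rows": [
    {"dp":[0,0,0],"turn":[0,0,0.5],"fingers":1},
    {"dp":[0.2,-0.6,0],"turn":[0,0,0],"fingers":1},
    {"dp":[0.3,-0.9,0],"turn":[0,0,0],"fingers":1},
    {"dp":[0.3,-0.9,0],"turn":[0,0,0],"fingers":1},
    {"dp":[0.3,-0.9,0],"turn":[0,0,0],"fingers":1}
  ]
}}

```text
clock: 1.03
eef_pos: [259.4, -482.9, 311.0]
tcp_rot: [-3.141, 0.0, -0.285]
contact_force: [0.7, -0.5, -0.0]
opening: -0.003
grasp_force: 0.0
```

Call:
{"fn": "play_rows", "kwargs": {
  "rows": [
    {"dp":[0.3,-0.9,0],"turn":[0,0,0],"fingers":1},
    {"dp":[0.3,-0.9,0],"turn":[0,0,0],"fingers":1},
    {"dp":[0.3,-0.9,0],"turn":[0,0,0],"fingers":1},
    {"dp":[0.3,-0.9,0],"turn":[0,0,0],"fingers":1},
    {"dp":[0.3,-0.9,0],"turn":[0,0,0],"fingers":1}
  ]
}}

```text
clock: 1.45
eef_pos: [367.7, -326.6, 311.3]
tcp_rot: [3.142, -0.0, -0.284]
contact_force: [0.9, -1.1, 0.1]
opening: -0.002
grasp_force: 0.0
```

Call:
{"fn": "play_rows", "kwargs": {
  "rows": [
    {"dp":[0.3,-0.9,0],"turn":[0,0,0],"fingers":1},
    {"dp":[0.3,-0.9,0],"turn":[0,0,0],"fingers":1},
    {"dp":[0.3,-0.9,0],"turn":[0,0,0],"fingers":1},
    {"dp":[0.3,-0.9,0],"turn":[0,0,0],"fingers":1},
    {"dp":[0.3,-0.9,0],"turn":[0,0,0],"fingers":1}
  ]
}}

```text
clock: 1.87
eef_pos: [475.8, -170.5, 311.4]
tcp_rot: [3.142, -0.0, -0.284]
contact_force: [0.8, -0.9, -0.4]
opening: -0.001
grasp_force: 0.0
```

Call:
{"fn": "play_rows", "kwargs": {
  "rows": [
    {"dp":[0.28,-0.9,0],"turn":[0,0,0],"fingers":1},
    {"dp":[0.28,-0.9,0],"turn":[0,0,0],"fingers":1},
    {"dp":[0.28,-0.9,0],"turn":[0,0,0],"fingers":1},
    {"dp":[0.28,-0.9,0],"turn":[0,0,0],"fingers":1},
    {"dp":[0.28,-0.9,0],"turn":[0,0,0],"fingers":1}
  ]
}}

```text
clock: 2.28
eef_pos: [580.0, -13.4, 311.2]
tcp_rot: [3.142, 0.0, -0.284]
contact_force: [0.0, -1.2, 1.3]
opening: -0.0
grasp_force: 0.0
```

Call:
{"fn": "play_rows", "kwargs": {
  "rows": [
    {"dp":[0.28,-0.8,0],"turn":[0,0,0],"fingers":1},
    {"dp":[0.28,-0.8,0],"turn":[0,0,0],"fingers":1},
    {"dp":[0.15,-0.5,0],"turn":[0,0,0],"fingers":1},
    {"dp":[0,-0.15,0.4],"turn":[0,0,0],"fingers":1},
    {"dp":[0,0,0.6],"turn":[0,0,0],"fingers":1}
  ]
}}

```text
clock: 2.7
eef_pos: [634.0, 65.5, 272.7]
tcp_rot: [-3.14, -0.004, -0.282]
contact_force: [0.5, 0.5, -0.2]
opening: -0.003
grasp_force: 0.0
```

Call:
{"fn": "play_rows", "kwargs": {
  "rows": [
    {"dp":[0,0,0.6],"turn":[0,0,0],"fingers":1},
    {"dp":[0,0,0.5],"turn":[0,0,0],"fingers":1},
    {"dp":[0,0,0],"turn":[0,0,0],"fingers":1}
  ]
}}

```text
clock: 2.95
eef_pos: [629.3, 63.1, 222.7]
tcp_rot: [3.139, 0.007, -0.284]
contact_force: [-0.4, -1.0, -0.7]
opening: -0.002
grasp_force: 0.0
```

Run:
```python
from h import *
fs,ft=r.grab_frame("scene"),r.grab_frame("top")
a=fs["pixels"][110:200,195:315,::-1];b=ft["pixels"][120:210,230:350,::-1]
cv2.imwrite("pics/c1.png",np.vstack([cv2.resize(x,(400,300),interpolation=cv2.INTER_CUBIC) for x in(a,b)]))
s=r.sense();print(s["eef_pos"],s["qpos"])
```

```text
[631.59091143  63.18811986 227.07503683] [ 9.73644858e-02  3.72556610e-01  1.61445868e+00 -2.72955455e-05
  1.15601274e+00  1.95230515e+00]
```

View pics/c1.png

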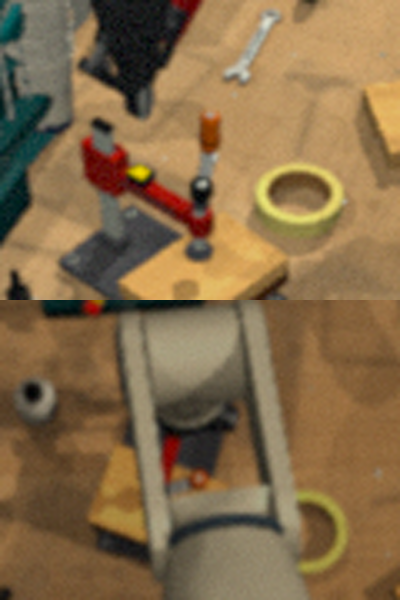

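The top half shows the closed fingertips (140,112) straight above the yellow pad (140,172). I'll descend to just above the pad.

Call:
{"fn": "play_rows", "kwargs": {
  "rows": [
    {"dp":[0.08,0,0.4],"turn":[0,0,0],"fingers":1},
    {"dp":[0,0,0.5],"turn":[0,0,0],"fingers":1},
    {"dp":[0,0,0.5],"turn":[0,0,0],"fingers":1},
    {"dp":[0,0,0.3],"turn":[0,0,0],"fingers":1},
    {"dp":[0,0,0.1],"turn":[0,0,0],"fingers":1}
  ]
}}

```text
clock: 3.47
eef_pos: [634.7, 62.2, 154.7]
tcp_rot: [3.141, 0.001, -0.284]
contact_force: [-0.4, 0.6, 0.4]
opening: -0.004
grasp_force: 0.0
```

Call:
{"fn": "play_rows", "kwargs": {
  "rows": [
    {"dp":[0,0,0.08],"turn":[0,0,0],"fingers":1},
    {"dp":[0,0,0.08],"turn":[0,0,0],"fingers":1},
    {"dp":[0,0,0.08],"turn":[0,0,0],"fingers":1},
    {"dp":[0,0,0.08],"turn":[0,0,0],"fingers":1},
    {"dp":[0,0,0.08],"turn":[0,0,0],"fingers":1}
  ]
}}

```text
clock: 3.88
eef_pos: [635.8, 62.4, 140.0]
tcp_rot: [-3.141, -0.002, -0.284]
contact_force: [0.9, -0.3, 1.6]
opening: 0.003
grasp_force: 1.0
```

Call:
{"fn": "play_rows", "kwargs": {
  "rows": [
    {"dp":[0,0,0.05],"turn":[0,0,0],"fingers":1},
    {"dp":[0,0,0.05],"turn":[0,0,0],"fingers":1},
    {"dp":[0,0,0.05],"turn":[0,0,0],"fingers":1},
    {"dp":[0,0,0.05],"turn":[0,0,0],"fingers":1},
    {"dp":[0,0,0.05],"turn":[0,0,0],"fingers":1}
  ]
}}

```text
clock: 4.3
eef_pos: [635.1, 62.4, 129.2]
tcp_rot: [-3.141, -0.0, -0.284]
contact_force: [0.8, 0.3, 1.0]
opening: -0.002
grasp_force: 0.9
```

Call:
{"fn": "play_rows", "kwargs": {
  "rows": [
    {"dp":[0,0,0.025],"turn":[0,0,0],"fingers":1},
    {"dp":[0,0,0.025],"turn":[0,0,0],"fingers":1},
    {"dp":[0,0,0.025],"turn":[0,0,0],"fingers":1},
    {"dp":[0,0,0.025],"turn":[0,0,0],"fingers":1},
    {"dp":[0,0,0.025],"turn":[0,0,0],"fingers":1}
  ]
}}

```text
clock: 4.72
eef_pos: [634.8, 62.3, 124.2]
tcp_rot: [3.142, 0.0, -0.284]
contact_force: [1.4, 0.4, 1.1]
opening: -0.001
grasp_force: 0.8
```

Run:
```python
from h import *
fs=r.grab_frame("scene")
cv2.imwrite("pics/c2.png",cv2.resize(fs["pixels"][125:200,200:300,::-1],(800,600),interpolation=cv2.INTER_CUBIC))
s=r.sense();print(s["eef_pos"],s["contact_force"])
```

```text
[634.704055    62.29663777 123.92426622] [-0.17909783 -0.64199319  0.45537245]
```

View pics/c2.png

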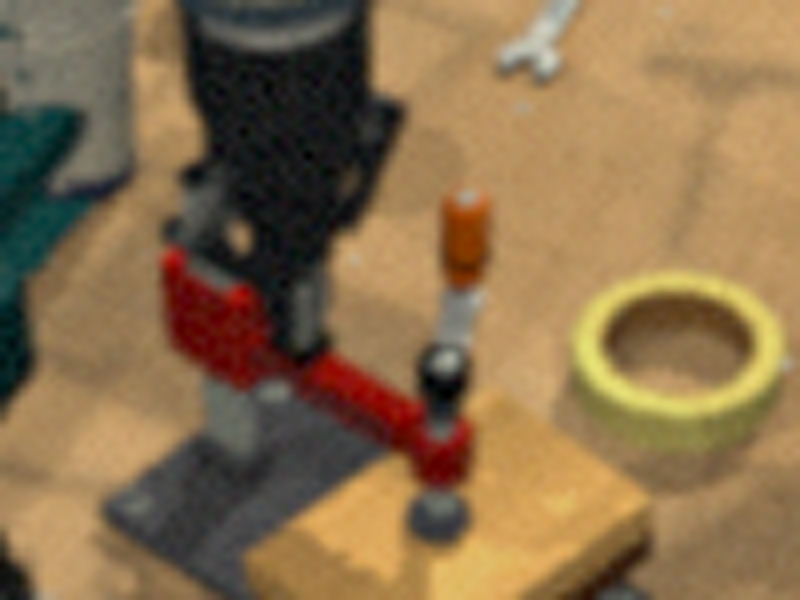

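The fingertips are on the pad at (300,345), the jaw has slid down, and the foot (438,515) is close to the board. I'll continue gently.

Call:
{"fn": "play_rows", "kwargs": {
  "rows": [
    {"dp":[0,0,0.025],"turn":[0,0,0],"fingers":1},
    {"dp":[0,0,0.025],"turn":[0,0,0],"fingers":1},
    {"dp":[0,0,0.025],"turn":[0,0,0],"fingers":1}
  ]
}}

```text
clock: 5.02
eef_pos: [635.2, 62.3, 121.8]
tcp_rot: [-3.141, -0.001, -0.284]
contact_force: [-1.7, -1.3, 9.0]
opening: -0.003
grasp_force: 4.5
```

Call:
{"fn": "play_rows", "kwargs": {
  "rows": [
    {"dp":[0,0,0.02],"turn":[0,0,0],"fingers":1},
    {"dp":[0,0,0.02],"turn":[0,0,0],"fingers":1}
  ]
}}

```text
clock: 5.18
eef_pos: [635.4, 62.3, 120.7]
tcp_rot: [-3.141, -0.001, -0.284]
contact_force: [-1.0, -0.2, 11.2]
opening: -0.002
grasp_force: 5.4
```

Call:
{"fn": "play_rows", "kwargs": {
  "rows": [
    {"dp":[0,0,0.02],"turn":[0,0,0],"fingers":1},
    {"dp":[0,0,0.02],"turn":[0,0,0],"fingers":1}
  ]
}}

```text
clock: 5.35
eef_pos: [635.7, 62.2, 119.3]
tcp_rot: [-3.141, -0.002, -0.284]
contact_force: [-1.6, -0.7, 11.7]
opening: -0.0
grasp_force: 5.5
```

Call:
{"fn": "play_rows", "kwargs": {
  "rows": [
    {"dp":[0,0,0.015],"turn":[0,0,0],"fingers":1},
    {"dp":[0,0,0.015],"turn":[0,0,0],"fingers":1}
  ]
}}

```text
clock: 5.52
eef_pos: [636.0, 62.2, 118.2]
tcp_rot: [-3.141, -0.002, -0.284]
contact_force: [-0.5, -1.3, 10.7]
opening: 0.001
grasp_force: 5.4
```

Call:
{"fn": "play_rows", "kwargs": {
  "rows": [
    {"dp":[0,0,0.015],"turn":[0,0,0],"fingers":1},
    {"dp":[0,0,0],"turn":[0,0,0],"fingers":1}
  ]
}}

```text
clock: 5.68
eef_pos: [636.2, 62.1, 117.6]
tcp_rot: [-3.141, -0.003, -0.284]
contact_force: [0.6, -1.5, 10.4]
opening: 0.002
grasp_force: 4.9
```

Call:
{"fn": "play_rows", "kwargs": {
  "rows": [
    {"dp":[0,0,0.015],"turn":[0,0,0],"fingers":1},
    {"dp":[0,0,0.015],"turn":[0,0,0],"fingers":1}
  ]
}}

```text
clock: 5.85
eef_pos: [636.3, 62.1, 117.0]
tcp_rot: [-3.141, -0.003, -0.284]
contact_force: [-2.0, -1.8, 19.7]
opening: 0.003
grasp_force: 9.7
```

Call:
{"fn": "play_rows", "kwargs": {
  "rows": [
    {"dp":[0,0,0.015],"turn":[0,0,0],"fingers":1},
    {"dp":[0,0,0],"turn":[0,0,0],"fingers":1}
  ]
}}

```text
clock: 6.02
eef_pos: [636.3, 62.1, 116.9]
tcp_rot: [-3.141, -0.003, -0.284]
contact_force: [-2.2, -1.1, 19.8]
opening: 0.0
grasp_force: 9.4
```

Call:
{"fn": "play_rows", "kwargs": {
  "rows": [
    {"dp":[0,0,0.01],"turn":[0,0,0],"fingers":1},
    {"dp":[0,0,0],"turn":[0,0,0],"fingers":1}
  ]
}}

```text
clock: 6.18
eef_pos: [636.3, 62.2, 116.9]
tcp_rot: [-3.141, -0.003, -0.284]
contact_force: [-3.4, -1.6, 22.1]
opening: 0.005
grasp_force: 10.9
```

Call:
{"fn": "play_rows", "kwargs": {
  "rows": [
    {"dp":[0,0,-0.05],"turn":[0,0,0],"fingers":1},
    {"dp":[0,0,-0.1],"turn":[0,0,0],"fingers":1},
    {"dp":[0,0,-0.3],"turn":[0,0,0],"fingers":1},
    {"dp":[0,0,-0.8],"turn":[0,0,0],"fingers":1},
    {"dp":[0,0,-0.9],"turn":[0,0,0],"fingers":1}
  ]
}}

```text
clock: 6.6
eef_pos: [633.1, 62.2, 199.3]
tcp_rot: [3.14, 0.005, -0.284]
contact_force: [1.8, -0.5, -0.0]
opening: -0.001
grasp_force: 0.0
```

Call:
{"fn": "play_rows", "kwargs": {
  "rows": [
    {"dp":[0,0,-0.9],"turn":[0,0,0],"fingers":0.4},
    {"dp":[0,0,-0.9],"turn":[0,0,0],"fingers":0.4},
    {"dp":[0,0,-0.2],"turn":[0,0,0],"fingers":0.4},
    {"dp":[0,0,0],"turn":[0,0,0],"fingers":0.4}
  ]
}}

```text
clock: 6.93
eef_pos: [636.5, 62.5, 284.2]
tcp_rot: [-3.139, -0.006, -0.284]
contact_force: [0.1, -1.0, -0.3]
opening: 0.566
grasp_force: 0.0
```

Run:
```python
from h import *
fs=r.grab_frame("scene")
cv2.imwrite("pics/c3.png",cv2.resize(fs["pixels"][125:200,200:300,::-1],(800,600),interpolation=cv2.INTER_CUBIC))
s=r.sense();print(s["eef_pos"],s["contact_force"],s["opening"])
```

```text
[635.27151644  62.40811416 281.41656303] [ 0.18086688 -0.20329673  0.11144572] 0.598375403163731
```

View pics/c3.png

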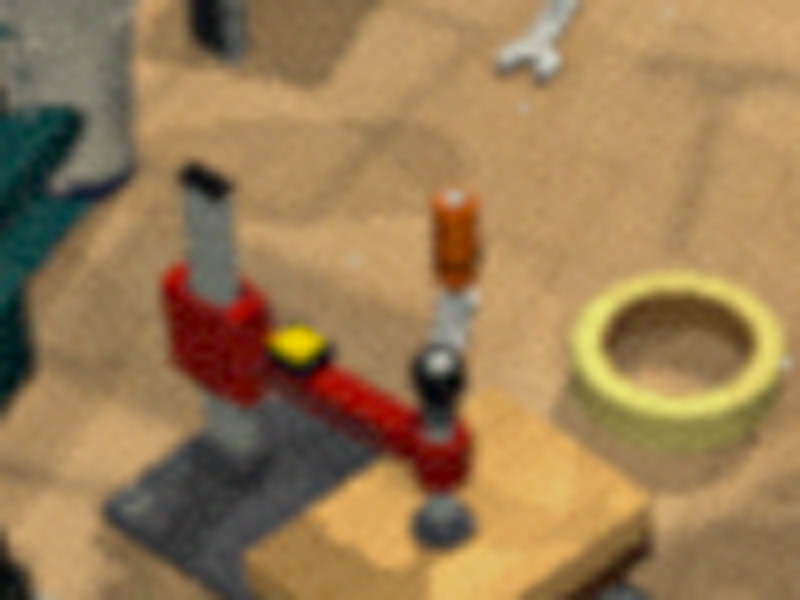

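The arm is tipped up and stays up with the foot on the board. The pad is at (298,345), the knob top at (455,195) and the hub ball at (438,360). Next I'll locate the knob by colour in both views.

Run:
```python
from h import *
fs,ft=r.grab_frame("scene"),r.grab_frame("top")
def blob(f,x0,x1,y0,y1):
    h=cv2.cvtColor(f["pixels"],cv2.COLOR_RGB2HSV)[y0:y1,x0:x1]
    m=((h[...,0]>=5)&(h[...,0]<=14)&(h[...,1]>185)&(h[...,2]>110)).astype(np.uint8)
    n,l,st,c=cv2.connectedComponentsWithStats(m)
    return [(st[i][:4]+np.array([x0,y0,0,0])).tolist()+[int(st[i][4])]+(c[i]+[x0,y0]).round(1).tolist() for i in range(1,n) if st[i][4]>3]
print(blob(fs,245,270,140,170));print(blob(ft,270,310,160,190))
S=lambda x,y:((x+.5)/8-.5+200,(y+.5)/8-.5+125)
for z in(200,205,210):print(z,atz(fs,S(455,194),z).round(1))
cv2.imwrite("pics/c4.png",cv2.resize(ft["pixels"][135:195,250:330,::-1],(800,600),interpolation=cv2.INTER_CUBIC))
```

```text
[[254, 150, 6, 8, 32, 256.5, 153.7], [255, 159, 4, 2, 6, 256.5, 159.3]]
[[289, 173, 4, 3, 7, 290.6, 174.0]]
200 [572.2  35.5 200. ]
205 [569.6  40.9 205. ]
210 [567.1  46.3 210. ]
```

View pics/c4.png

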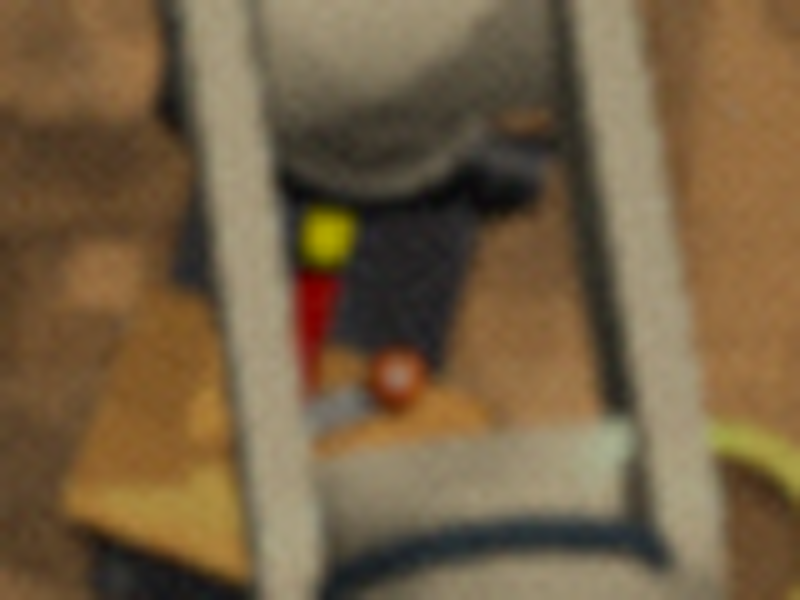

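The knob top is at crop (398,376) in the top view, and the fingers are clear of it.

Run:
```python
from h import *
fs,ft=r.grab_frame("scene"),r.grab_frame("top")
S=lambda x,y:((x+.5)/8-.5+200,(y+.5)/8-.5+125)
T=lambda x,y:((x+.5)/10-.5+250,(y+.5)/10-.5+135)
k,e=tri(fs,ft,S(455,196),T(398,377));print(k,e, atz(ft,T(398,377),200),atz(ft,T(398,377),180))
print(atz(fs,S(440,358),155),r.sense()["eef_pos"])
```

```text
[570.31500915  42.10824019 204.7681528 ] 2.207593749465634 [571.93447809  42.2336378  200.        ] [574.36522627  41.14711288 180.        ]
[557.81172611  83.81285065 155.        ] [633.85741997  62.2317207  277.92312612]
```

Call:
{"fn": "play_rows", "kwargs": {
  "rows": [
    {"dp":[-0.4,0.27,0],"turn":[0,0,0],"fingers":0.4},
    {"dp":[-0.5,0.33,0],"turn":[0,0,0],"fingers":0.4},
    {"dp":[-0.4,0.25,0],"turn":[0,0,0],"fingers":0.4},
    {"dp":[-0.1,0.08,0],"turn":[0,0,0],"fingers":0.4},
    {"dp":[0,0,0],"turn":[0,0,0],"fingers":0.4}
  ]
}}

```text
clock: 7.6
eef_pos: [569.4, 41.9, 279.2]
tcp_rot: [3.141, 0.002, -0.285]
contact_force: [0.8, 0.4, 0.2]
opening: 0.602
grasp_force: 0.0
```

Call:
{"fn": "play_rows", "kwargs": {
  "rows": [
    {"dp":[0,0,0],"turn":[0,0,0],"fingers":0.4},
    {"dp":[0,0,0],"turn":[0,0,0],"fingers":0.4}
  ]
}}

```text
clock: 7.77
eef_pos: [571.6, 42.5, 279.8]
tcp_rot: [-3.141, -0.0, -0.284]
contact_force: [0.1, 0.0, -0.5]
opening: 0.596
grasp_force: 0.0
```

Call:
{"fn": "play_rows", "kwargs": {
  "rows": [
    {"dp":[-0.04,0,0.4],"turn":[0,0,0],"fingers":0.4},
    {"dp":[0,0,0.6],"turn":[0,0,0],"fingers":0.4},
    {"dp":[0,0,0.6],"turn":[0,0,0],"fingers":0.4},
    {"dp":[0,0,0.5],"turn":[0,0,0],"fingers":0.4},
    {"dp":[0,0,0.3],"turn":[0,0,0],"fingers":0.4}
  ]
}}

```text
clock: 8.18
eef_pos: [568.9, 43.0, 181.5]
tcp_rot: [3.141, 0.002, -0.284]
contact_force: [-0.8, 0.8, 0.2]
opening: 0.602
grasp_force: 0.0
```

Call:
{"fn": "play_rows", "kwargs": {
  "rows": [
    {"dp":[0,0,0.2],"turn":[0,0,0],"fingers":0.4},
    {"dp":[0,0,0.14],"turn":[0,0,0],"fingers":0.4},
    {"dp":[0,0,0],"turn":[0,0,0],"fingers":0.4},
    {"dp":[0,0,0],"turn":[0,0,0],"fingers":0.4}
  ]
}}

```text
clock: 8.52
eef_pos: [569.8, 42.8, 171.0]
tcp_rot: [-3.141, -0.001, -0.284]
contact_force: [0.0, -0.1, 0.7]
opening: 0.598
grasp_force: 0.0
```

Run:
```python
from h import *
fs=r.grab_frame("scene")
cv2.imwrite("pics/c5.png",cv2.resize(fs["pixels"][125:200,200:300,::-1],(800,600),interpolation=cv2.INTER_CUBIC))
s=r.sense();print(s["eef_pos"],s["contact_force"],s["opening"])
```

```text
[569.98376681  42.82716302 171.39729822] [0.92382506 0.62528865 0.16628055] 0.5987758240980408
```

View pics/c5.png

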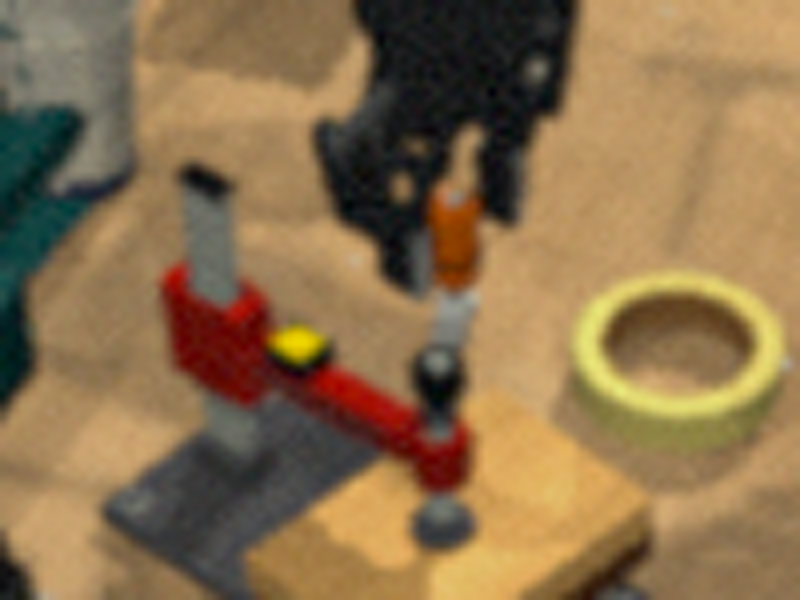

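The fingers (402,265) and (505,190) straddle the knob (455,235). I'll close them.

Call:
{"fn": "play_rows", "kwargs": {
  "rows": [
    {"dp":[0,0,0],"turn":[0,0,0],"fingers":0.9},
    {"dp":[0,0,0],"turn":[0,0,0],"fingers":0.9},
    {"dp":[0,0,0],"turn":[0,0,0],"fingers":0.9},
    {"dp":[0,0,0],"turn":[0,0,0],"fingers":0.9},
    {"dp":[0,0,0],"turn":[0,0,0],"fingers":0.9}
  ],
  "force": 25
}}

```text
clock: 8.98
eef_pos: [569.6, 42.5, 170.8]
tcp_rot: [3.141, -0.001, -0.284]
contact_force: [0.8, -3.4, 0.2]
opening: 0.235
grasp_force: 26.5
```

Call:
{"fn": "play_rows", "kwargs": {
  "rows": [
    {"dp":[-0.141,0.069,-0.008],"turn":[0,0,0],"fingers":0.9},
    {"dp":[-0.149,0.049,-0.009],"turn":[0,0,0],"fingers":0.9},
    {"dp":[-0.155,0.027,-0.009],"turn":[0,0,0],"fingers":0.9},
    {"dp":[-0.157,0.005,-0.009],"turn":[0,0,0],"fingers":0.9}
  ]
}}

```text
clock: 9.32
eef_pos: [543.0, 43.5, 171.7]
tcp_rot: [3.141, 0.001, -0.284]
contact_force: [-0.9, -2.7, 0.8]
opening: 0.241
grasp_force: 26.5
```

Call:
{"fn": "play_rows", "kwargs": {
  "rows": [
    {"dp":[-0.156,-0.016,-0.009],"turn":[0,0,0],"fingers":0.9},
    {"dp":[-0.152,-0.038,-0.009],"turn":[0,0,0],"fingers":0.9},
    {"dp":[-0.146,-0.059,-0.009],"turn":[0,0,0],"fingers":0.9}
  ]
}}

```text
clock: 9.57
eef_pos: [527.0, 53.5, 172.8]
tcp_rot: [3.141, 0.001, -0.284]
contact_force: [-1.5, -3.5, 0.4]
opening: 0.238
grasp_force: 26.4
```

Call:
{"fn": "play_rows", "kwargs": {
  "rows": [
    {"dp":[-0.136,-0.079,-0.008],"turn":[0,0,0],"fingers":0.9},
    {"dp":[-0.06,-0.046,-0.004],"turn":[0,0,0],"fingers":0.9}
  ]
}}

```text
clock: 9.73
eef_pos: [521.4, 60.8, 173.5]
tcp_rot: [3.142, 0.0, -0.284]
contact_force: [-0.9, -3.8, -0.6]
opening: 0.24
grasp_force: 26.5
```

Call:
{"fn": "play_rows", "kwargs": {
  "rows": [
    {"dp":[0,0,0],"turn":[0,0,0],"fingers":0.9},
    {"dp":[0,0,0],"turn":[0,0,0],"fingers":0.9}
  ]
}}

```text
clock: 9.9
eef_pos: [521.5, 60.5, 173.3]
tcp_rot: [3.141, 0.001, -0.284]
contact_force: [-3.0, -2.4, -0.9]
opening: 0.234
grasp_force: 26.5
```

Call:
{"fn": "play_rows", "kwargs": {
  "rows": [
    {"dp":[-0.118,-0.103,-0.007],"turn":[0,0,0],"fingers":0.9},
    {"dp":[-0.103,-0.118,-0.006],"turn":[0,0,0],"fingers":0.9},
    {"dp":[0,0,0],"turn":[0,0,0],"fingers":0.9},
    {"dp":[0,0,0],"turn":[0,0,0],"fingers":0.9}
  ]
}}

```text
clock: 10.23
eef_pos: [516.0, 71.4, 173.9]
tcp_rot: [-3.141, 0.0, -0.284]
contact_force: [-2.2, -3.3, -0.7]
opening: 0.233
grasp_force: 26.4
```

```bash
cat > f.py <<'E'
from h import *
C=np.array([559,86.5]);s=r.sense();d=s["eef_pos"][:2]-C;R=np.linalg.norm(d);th=np.arctan2(d[1],d[0])
n=d/R;t=np.array([np.sin(th),-np.cos(th)]);F=s["contact_force"][:2]
y=s["tcp_rot"][2];phi=np.degrees(np.arctan2(d@[np.sin(y),-np.cos(y)],d@[np.cos(y),np.sin(y)]))%360
print("R",R.round(1),"phi",phi.round(1),"turned",(phi-60).round(1),"Ft",(-F@t).round(2),"Fr",(F@n).round(2),"Tz",s["wrist_torque"].round(3))
E
python3 f.py
```

```text
R 45.5 phi 144.4 turned 84.4 Ft 2.36 Fr 3.14 Tz [-0.303  0.426 -0.009]
```

Call:
{"fn": "play_rows", "kwargs": {
  "rows": [
    {"dp":[-0.064,-0.099,-0.004],"turn":[0,0,0],"fingers":0.9},
    {"dp":[-0.054,-0.105,-0.003],"turn":[0,0,0],"fingers":0.9},
    {"dp":[-0.042,-0.11,-0.001],"turn":[0,0,0],"fingers":0.9},
    {"dp":[0,0,0],"turn":[0,0,0],"fingers":0.9},
    {"dp":[0,0,0],"turn":[0,0,0],"fingers":0.9}
  ]
}}

```text
clock: 10.65
eef_pos: [513.4, 85.4, 174.3]
tcp_rot: [-3.141, 0.0, -0.284]
contact_force: [-1.9, -2.6, -1.4]
opening: 0.237
grasp_force: 26.4
```

```bash
python3 f.py
```

```text
R 45.6 phi 162.4 turned 102.4 Ft 2.56 Fr 1.91 Tz [-0.38   0.302 -0.012]
```

Call:
{"fn": "play_rows", "kwargs": {
  "rows": [
    {"dp":[-0.031,-0.114,0.001],"turn":[0,0,0],"fingers":0.9},
    {"dp":[-0.018,-0.117,0.002],"turn":[0,0,0],"fingers":0.9},
    {"dp":[-0.006,-0.118,0.003],"turn":[0,0,0],"fingers":0.9},
    {"dp":[0,0,0],"turn":[0,0,0],"fingers":0.9},
    {"dp":[0,0,0],"turn":[0,0,0],"fingers":0.9}
  ]
}}

```text
clock: 11.07
eef_pos: [515.2, 99.0, 173.9]
tcp_rot: [3.142, 0.0, -0.284]
contact_force: [-1.4, -3.4, -0.2]
opening: 0.237
grasp_force: 26.4
```

```bash
python3 f.py
```

```text
R 45.6 phi 179.7 turned 119.7 Ft 3.64 Fr 0.38 Tz [-0.509  0.31   0.065]
```

Call:
{"fn": "play_rows", "kwargs": {
  "rows": [
    {"dp":[0.006,-0.118,0.004],"turn":[0,0,0],"fingers":0.9},
    {"dp":[0.018,-0.117,0.005],"turn":[0,0,0],"fingers":0.9},
    {"dp":[0.031,-0.114,0.006],"turn":[0,0,0],"fingers":0.9},
    {"dp":[0,0,0],"turn":[0,0,0],"fingers":0.9},
    {"dp":[0,0,0],"turn":[0,0,0],"fingers":0.9}
  ]
}}

```text
clock: 11.48
eef_pos: [521.0, 111.7, 173.2]
tcp_rot: [3.141, 0.001, -0.284]
contact_force: [-2.3, -4.5, -0.8]
opening: 0.237
grasp_force: 26.4
```

```bash
python3 f.py
```

```text
R 45.6 phi 197.2 turned 137.2 Ft 5.03 Fr -0.55 Tz [-0.601  0.498  0.034]
```

Call:
{"fn": "play_rows", "kwargs": {
  "rows": [
    {"dp":[0.026,-0.075,0.004],"turn":[0,0,0],"fingers":0.9},
    {"dp":[0.03,-0.073,0.004],"turn":[0,0,0],"fingers":0.9},
    {"dp":[0,0,0],"turn":[0,0,0],"fingers":0.9}
  ]
}}

```text
clock: 11.73
eef_pos: [524.6, 116.6, 172.8]
tcp_rot: [3.141, 0.001, -0.284]
contact_force: [-3.7, -5.0, -0.2]
opening: 0.237
grasp_force: 26.4
```

```bash
python3 f.py
```

```text
R 45.7 phi 204.9 turned 144.9 Ft 6.22 Fr -0.48 Tz [-0.773  0.678  0.006]
```

Call:
{"fn": "play_rows", "kwargs": {
  "rows": [
    {"dp":[0,0,0],"turn":[0,0,0],"fingers":0.9}
  ]
}}

```text
clock: 11.82
eef_pos: [524.5, 116.5, 172.8]
tcp_rot: [3.141, 0.001, -0.284]
contact_force: [-3.4, -4.1, -1.3]
opening: 0.237
grasp_force: 26.4
```

```bash
python3 f.py
```

```text
R 45.7 phi 204.7 turned 144.7 Ft 5.35 Fr -0.15 Tz [-0.749  0.574  0.006]
```

Call:
{"fn": "play_rows", "kwargs": {
  "rows": [
    {"dp":[0,0,0],"turn":[0,0,0],"fingers":0.9}
  ]
}}

```text
clock: 11.9
eef_pos: [524.5, 116.5, 172.9]
tcp_rot: [3.141, 0.001, -0.284]
contact_force: [-2.7, -4.7, -1.2]
opening: 0.232
grasp_force: 26.4
```

```bash
python3 f.py
```

```text
R 45.7 phi 204.7 turned 144.7 Ft 5.32 Fr -1.03 Tz [-0.751  0.624 -0.058]
```

Call:
{"fn": "play_rows", "kwargs": {
  "rows": [
    {"dp":[0,0,0],"turn":[0,0,0],"fingers":0.5},
    {"dp":[0,0,0],"turn":[0,0,0],"fingers":0.4},
    {"dp":[0,0,0],"turn":[0,0,0],"fingers":0.4},
    {"dp":[0,0,0],"turn":[0,0,0],"fingers":0.4}
  ]
}}

```text
clock: 12.23
eef_pos: [525.7, 117.2, 173.4]
tcp_rot: [-3.141, -0.001, -0.284]
contact_force: [0.4, 0.7, -0.5]
opening: 0.603
grasp_force: 0.0
```

Call:
{"fn": "play_rows", "kwargs": {
  "rows": [
    {"dp":[0,0,-0.3],"turn":[0,0,0],"fingers":0.4},
    {"dp":[0,0,-0.6],"turn":[0,0,0],"fingers":0.4},
    {"dp":[0,0,-0.8],"turn":[0,0,0],"fingers":0.4},
    {"dp":[0,0,-0.8],"turn":[0,0,0],"fingers":0.4},
    {"dp":[0,0,-0.5],"turn":[0,0,0],"fingers":0.4}
  ]
}}

```text
clock: 12.65
eef_pos: [526.2, 117.3, 296.5]
tcp_rot: [-3.139, -0.003, -0.284]
contact_force: [1.0, 0.9, 0.1]
opening: 0.601
grasp_force: 0.0
```

Call:
{"fn": "play_rows", "kwargs": {
  "rows": [
    {"dp":[0,0,0],"turn":[0,0,0],"fingers":0.4},
    {"dp":[0,0,0],"turn":[0,0,0],"fingers":0.4},
    {"dp":[0,0,0],"turn":[0,0,0],"fingers":0.4}
  ]
}}

```text
clock: 12.9
eef_pos: [524.8, 116.9, 292.4]
tcp_rot: [3.141, 0.001, -0.284]
contact_force: [-0.7, -0.1, -0.1]
opening: 0.6
grasp_force: 0.0
```

Run:
```python
from h import *
fs=r.grab_frame("scene")
cv2.imwrite("pics/c6.png",cv2.resize(fs["pixels"][125:200,200:300,::-1],(800,600),interpolation=cv2.INTER_CUBIC))
```

View pics/c6.png

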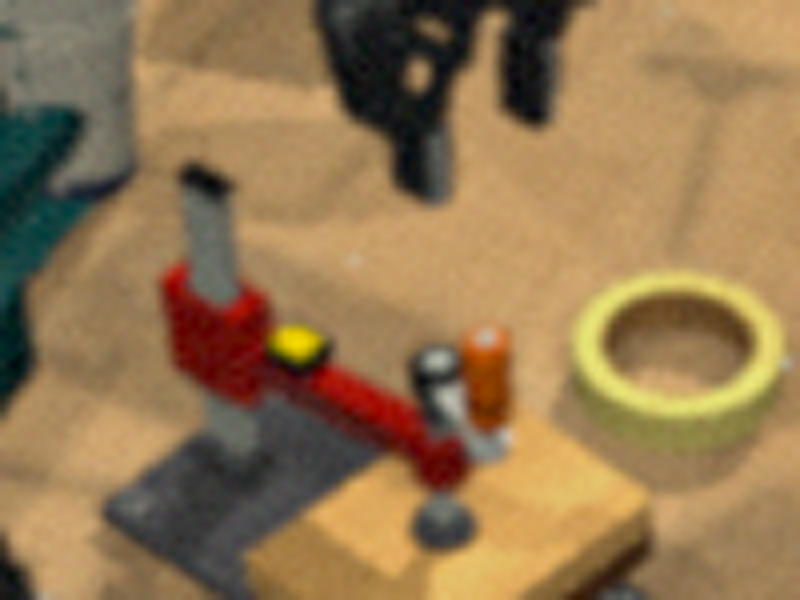

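The gripper is clear, the knob has been wound round to (485,370), the arm is still tipped, and the boards and tape have not moved. I'll hand in.

```bash
python3 -c "
from rig import r
print(r.sign_off())"
```

```text
the job is handed in; nothing more can be done
None
```

I handed the job in after 12.9 s: the jaw is jammed on the boards, the crank is wound to about 5.5 N at the knob (about 50 N on the wood by your figures), and the gripper is clear of the clamp; the sign-off returned no verdict.

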